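# Step the setting-press selector round to the ring eyelet

## Robot

A 6-joint arm with a two-finger parallel gripper is mounted at the origin on the work surface. World frame = base frame: x ahead of the robot, y to its left, z up, the work surface at z = 0. Lengths are in m, angles in degrees, forces in N, time in s.
With the tool pointing down it reaches from about 0.325 to 0.775 m from the base axis. Payload 5.5 kg.
Tool frame: the origin (TCP) lies at the centre of the arm's flange, where the gripper is bolted on; the fingertips stand 182 mm ahead of it and the grasp point (between the pads) lies 163 mm ahead of it; z points along the fingers, y is the direction in which the jaws open and shut (so a half turn about z gives the same grasp; the last joint's range is limited). The gripper opens to 88 mm and grips with 3 to 60 N. Pads are 20 mm wide; open, the fingers measure 115 mm over their backs; the gripper's body (75 mm by 178 mm) begins 61 mm behind the grasp point.
Start: joints at [61.954, 5.22, 70.514, -0, 104.267, -3.249], TCP at [0.252, 0.545, 0.405] pointing down, gripper open.
Joint ranges: [-164.24, 164.24], [-49.07, 125.15], [9.68, 141.18], [-86.29, 266.29], [3.28, 154.24], [-151.56, 151.56]. Speed limits (degrees/s): [147.25, 147.25, 172.46, 180, 180, 180].

## Interface

Orientations are given as [roll, pitch, yaw] about the fixed x, y, z axes, in that order (R = Rz(yaw) Ry(pitch) Rx(roll)).
In Python, from station import r gives the robot as it stands. The module is installed in compiled form; this text tells all that it offers. Calls block until the motion is done:
- r.reach(position, orientation): joint-space move of the TCP to a pose.
- r.servo_line(position, rotation=None, speed=0.15): straight line of the TCP; rotation=None keeps the orientation; speed is the mean speed in m/s.
- r.move_joints(angles): joint-space move.
- r.let_go() and r.grab(squeeze=None): open the fingers fully, or close them until they stop; squeeze is the grip in N (None keeps the last).
- r.wait(seconds).
- r.inverse_kinematics(position, orientation): joint angles nearest the present ones, or None.
- r.sense(): the state.
- r.snapshot(name): name is "scene" or "top" or "wrist"; returns a dict with "frame" (480x640x3 uint8, red, green, blue), "fx", "fy", "cx", "cy" (pixels), "dist_coeffs" ([k1, k2, p1, p2, k3] as OpenCV has them; the pictures are not rectified), "R" (3x3) and "t" (3): a world point X has camera coordinates R X + t. Camera axes: x right, y down, z forward; pixel columns grow to the right and rows downward; lengths in m; the calibration is good to about 2 mm. A picture is of the moment at which its call begins. There is no depth.
A pose or a line that the arm cannot do raises r.IKError and nothing moves.
- r.hand_in(): hands the job in, once; it reports no verdict.
The state is a dict: "clock": time; "joints": joint angles; "joint_vel": joint speeds; "joint_torque": joint torques, N m; "tcp_pos": TCP position; "orientation": TCP orientation; "contact_force": force on the tool from outside, world axes, zero at the start; "torque": the same for the moment, N m; "opening": finger opening in m.
Only numpy, scipy, OpenCV 4.12 (cv2) and the standard library are available. Lean on these libraries where they do the work, as an engineer would, in place of code of your own. Each camera call takes 0.05 s, during which the arm holds its last target. There are 200 camera calls.

## Task

On the bench stands the selector of a hardware-setting press: a drum with one upright tab and a pointer strip, ringed by four leather pads that each carry a different brass sample. Push the tab round with your fingertips, steadily and without pinching or flicking it, until the pointer points squarely at the pad with the ring-shaped eyelet (the round sample with a hole), then let go and draw clear. Leave the steel die standing on the drum's hub and do not disturb the jar or the hammer.

Things in the scene. Friction and masses are not known exactly. Their poses are not given: they have to be found in the camera images.
- selector: Fixed grey housing, bolted down: a round plate 256 mm in diameter and 30 mm high, origin at the centre of its underside, on the drum's axis; z up. On its +x side a box 85 x 170 x 66 mm (its middle 158 mm out along +x) with two small feet beside it. Its -x side is the blank side, without pads.
- drum (a joint): Drum angle, rad, counter-clockwise positive from above, stops at -2.5 and 2.5; 0: tab and pointer on the housing's own -x side. The pads lie at -2.18, -1.22, 1.22 and 2.18 (which sample is where varies); starts near 0. Drum: aluminium disc 164 mm in diameter, top 43 mm above the table. Friction (0.15 N m, 2 to 4 N at the tab) holds it wherever it is left.
- tab (a point): Middle of the tab's top, 77 mm above the table. The black tab stands upright on the drum 68 mm from the axis: 18 mm thick round the drum, 24 mm long radially, two side plates rising 34 mm above the drum, with an 8 mm core between them 4 mm higher. Its broad sides, the ones to push, face along the direction of turning.
- aim (a point): Point the pointer aims at: in line with axis, tab and black pointer strip, 103 mm from the axis, 38 mm above the table, just where a pad's centre passes. Turns with the drum.
- hub (a point): Centre of the drum's hub on the axis, 45 mm above the table: the surface on which the die stands.
- pad_ring: Fixed dark leather pad, 38 mm in diameter, 4 mm thick, on the housing 103 mm from the axis (underside 30 mm above the table, origin there at its centre), bearing the brass ring eyelet: 28 mm outside, 16 mm hole, 6 mm high. The wanted position.
- pad_dome: The same pad with a round domed brass rivet head 24 mm in diameter and 8 mm high, no hole. Origin at the centre of the pad's underside.
- pad_square: The same pad with a square brass stud 20 x 20 x 6 mm. Origin at the centre of the pad's underside.
- pad_bar: The same pad with a narrow brass bar 30 x 8 x 6 mm. Origin at the centre of the pad's underside.
- die: Loose steel setting die standing upright on the drum's hub within 9 mm of the axis and turning with the drum: 28 mm in diameter below, 18 mm above, 36 mm high (its top 81 mm above the table). Origin at the centre of its underside, z up.
- jar: Loose amber jar with black lid, 64 mm in diameter, 75 mm high, standing on the table on the housing's +y side. Origin at the centre of its underside.
- hammer: Loose hammer lying on the table along x on the housing's -y side, 240 mm long. Origin at the underside of its middle.

How it is judged:
By the outcome, as a careful person would: the job done as asked, in the order asked, and still so for the second after the job is handed in, with the robot touching nothing.
It also fails if it takes over 45 s, if anything falls off the work surface, if the arm or the gripper's body presses on something with over 40 N, if the wrist force passes 120 N, or if a joint passes its speed limit or range.

## Working session

There is one attempt and no reset: what is moved stays moved. The work goes in short steps, each a Python script; the robot and the scene stay as the last script left them, time stands still between calls to the robot, and variables do not carry over. Pictures are saved under pics/ and viewed, about 8 in all and at most 12, crops included, and the job is handed in when it is done.

```bash
mkdir -p pics
cat > h.py <<'E'
import numpy as np, cv2
from station import r
def save(s,n): cv2.imwrite(f'pics/{n}.png',cv2.cvtColor(s['frame'],cv2.COLOR_RGB2BGR))
def ray(s,uv,z):
    K=np.array([[s['fx'],0,s['cx']],[0,s['fy'],s['cy']],[0,0,1]])
    p=cv2.undistortPoints(np.array(uv,float).reshape(-1,1,2),K,np.array(s['dist_coeffs'],float)).reshape(-1,2)
    R=np.array(s['R']);t=np.array(s['t']); C=-R.T@t
    d=np.c_[p,np.ones(len(p))]@R
    return C+d*((z-C[2])/d[:,2])[:,None]
def proj(s,X):
    K=np.array([[s['fx'],0,s['cx']],[0,s['fy'],s['cy']],[0,0,1]])
    return cv2.projectPoints(np.array(X,float).reshape(-1,3),cv2.Rodrigues(np.array(s['R']))[0],np.array(s['t'],float),K,np.array(s['dist_coeffs'],float))[0].reshape(-1,2)
E
python3 - <<'E'
from h import *
import pickle
d={}
for n in('top','scene'):
    s=r.snapshot(n);save(s,n+'0');d[n]=s
    print(n,s['R'],s['t'],s['fx'])
pickle.dump(d,open('s0.pkl','wb')); print(r.sense())
E
```

```text
top [[-0.01525216 -0.9997707   0.01503051]
 [-0.99228803  0.01328522 -0.12323951]
 [ 0.12301157 -0.01679426 -0.99226312]] [0.01300028 0.62468633 0.92534368] 588.3757532600778
scene [[-0.37565135  0.92662088 -0.01611883]
 [ 0.50864904  0.1916046  -0.83938301]
 [-0.77470137 -0.32351419 -0.54330134]] [ 0.21018384 -0.25269746  1.26811889] 477.453060757889
{'clock': 0.1, 'joints': array([ 6.19556877e+01,  5.25707760e+00,  7.05751517e+01,  1.54611394e-03,
        1.04266694e+02, -3.24841877e+00]), 'joint_vel': array([-0.00026217, -0.10612274, -0.03278103,  0.06759471, -0.07529555,
        0.02233339]), 'joint_torque': array([ 2.45949246e-03, -4.47860527e+01, -4.07569170e+01,  6.99425256e-02,
        2.84806313e-02, -1.35764499e-04]), 'tcp_pos': array([0.25164833, 0.54472592, 0.40363593]), 'orientation': array([-1.79901321e+02, -7.10217207e-03,  1.55204480e+02]), 'contact_force': array([-0.47968329,  0.10442671, -0.02384929]), 'torque': array([0.01655658, 0.01411938, 0.01776848]), 'opening': 0.08758300482033034}
```

View pics/top0.png

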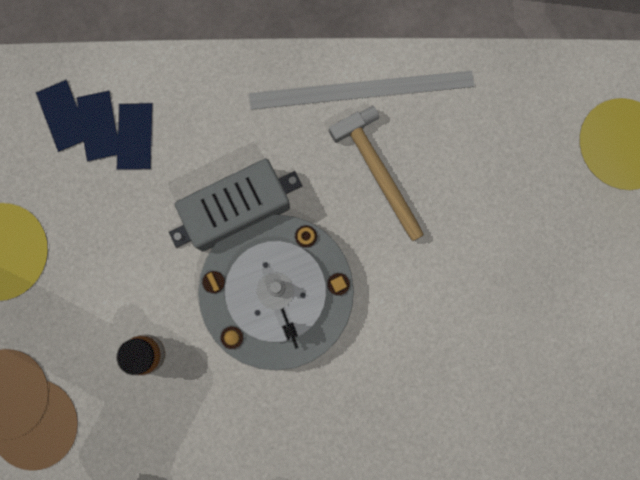

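View pics/scene0.png

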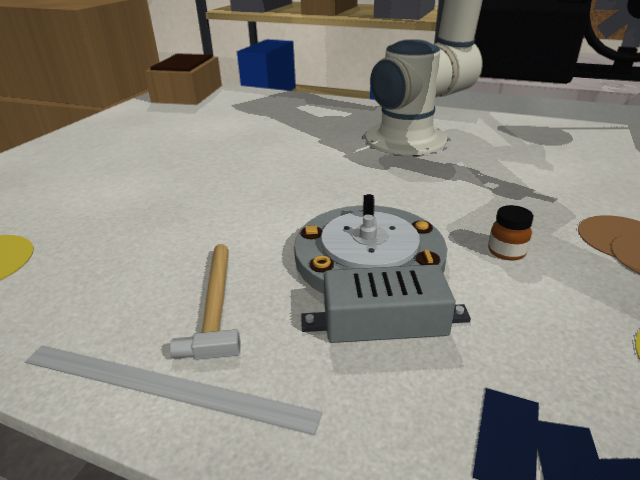

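Top view: ring eyelet at (306,236), square (338,284), dome (232,338), bar (213,282), tab at (290,331), die at about (277,288), and the box at upper left (235,203). The scene view agrees, with the ring next to the box. The ring should therefore be at +2.18. Next I'll fit the housing pose.

Run:
```python
from h import *
import pickle
d=pickle.load(open('s0.pkl','rb'))
ang=dict(ring=2.18,square=1.22,dome=-1.22,bar=-2.18)
from scipy.optimize import least_squares
def fit(P,names):
    f=lambda p:np.concatenate([[p[0]+.103*np.cos(p[2]+np.pi+ang[n])-q[0],p[1]+.103*np.sin(p[2]+np.pi+ang[n])-q[1]] for n,q in zip(names,P)])
    s=least_squares(f,[*P[:,:2].mean(0),.4]); return s.x,np.abs(s.fun).max()
seeds=dict(top=dict(ring=(306,236),square=(338,284),dome=(232,338),bar=(213,282)),scene=dict(ring=(321,263),square=(312,231),dome=(422,226),bar=(428,258)))
for cam in d:
    s=d[cam]; hsv=cv2.cvtColor(s['frame'],cv2.COLOR_RGB2HSV)
    m=cv2.inRange(hsv,(8,110,90),(30,255,255))
    n,l,st,c=cv2.connectedComponentsWithStats(m); P=[];N=[]
    for k,uv in seeds[cam].items():
        ok=[i for i in range(1,n) if st[i,4]>20 and np.hypot(*(c[i]-uv))<10]
        i=ok[0]; P.append(ray(s,[c[i]],.037)[0]);N.append(k); print(cam,k,c[i],st[i,4],P[-1])
    x,e=fit(np.array(P),N); print(cam,'centre',x[:2],'yaw',np.degrees(x[2]),'res',e)
# tab: dark pixels in top near tab
s=d['top'];g=cv2.cvtColor(s['frame'],cv2.COLOR_RGB2GRAY); 
q=g[305:352,278:304]; v,u=np.nonzero(q<40); print(len(u),u.mean()+278,v.mean()+305)
cv2.imwrite('pics/tab.png',cv2.resize(cv2.cvtColor(s['frame'],cv2.COLOR_RGB2BGR)[210:370,190:370],None,fx=4,fy=3.7,interpolation=cv2.INTER_CUBIC))
for z in(.045,.077): print(z,ray(s,[(283,309),(290,331),(297,347)],z))
```

```text
top ring [305.50299401 235.43712575] 167 [0.63664463 0.02389942 0.037     ]
top square [338.22891566 283.43975904] 166 [ 0.55707823 -0.02836156  0.037     ]
top dome [230.74233129 337.39877301] 163 [0.47264328 0.14637518 0.037     ]
top bar [212.41176471 281.38235294] 102 [0.56325161 0.17629412 0.037     ]
top centre [0.54680312 0.0744356 ] yaw 25.761922557165867 res 0.0002998098233817359
scene ring [321.52903226 261.37419355] 155 [0.63436525 0.02467589 0.037     ]
scene square [311.26086957 229.58695652] 92 [ 0.55474955 -0.02745952  0.037     ]
scene dome [421.85263158 224.86315789] 95 [0.47255769 0.14740419 0.037     ]
scene bar [428.36231884 255.92753623] 69 [0.56075937 0.17724399 0.037     ]
scene centre [0.5449882  0.07538834] yaw 25.554590336812414 res 0.0012277396095029536
167 289.78443113772454 330.125748502994
0.045 [[0.516922   0.06150257 0.045     ]
 [0.48175002 0.05063171 0.045     ]
 [0.4562738  0.03974019 0.045     ]]
0.077 [[0.51656214 0.06011259 0.077     ]
 [0.48257493 0.04960791 0.077     ]
 [0.45795689 0.03908327 0.077     ]]
```

View pics/tab.png

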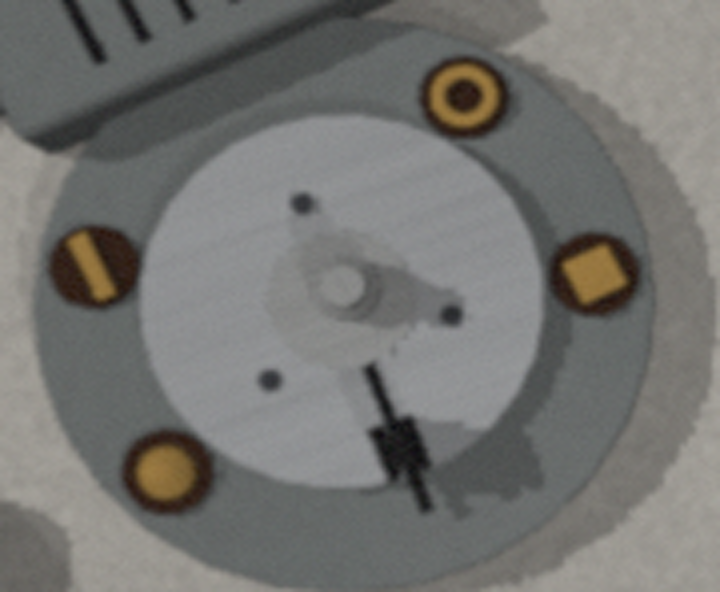

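Fit: centre ≈ (0.546, 0.075), yaw ≈ 25.7°. The crop shows the tab at (400,445), with the strip in line with it, at about 201.4° world. The target is 330.6°. I'll check IK along the arc, then approach behind the tab with closed fingers.

```bash
cat >> h.py <<'E'
C=np.array([.546,.075]); 
def pose(phi,back,z=.233,rad=.068):
    a=np.radians(phi); u=np.array([np.cos(a),np.sin(a)]); t=np.array([-u[1],u[0]])
    p=C+rad*u-back*t
    return [p[0],p[1],z],[180,0,(phi-90+180)%360-180]
E
python3 - <<'E'
from h import *
for phi in range(201,336,15):
    q=r.inverse_kinematics(*pose(phi,.019)); print(phi,None if q is None else np.round(q,0))
r.grab(5); print(r.sense()['opening'])
r.reach(*pose(201.4,.045,.36))
r.servo_line(*pose(201.4,.045),speed=.12)
s=r.sense();print(s['clock'],s['tcp_pos'],s['orientation'],s['joints'],s['contact_force'])
w=r.snapshot('scene');save(w,'scene1')
cv2.imwrite('pics/scene1c.png',cv2.resize(cv2.cvtColor(w['frame'],cv2.COLOR_RGB2BGR)[150:350,270:480],None,fx=3,fy=3))
E
```

```text
201 [  4. -11. 104.   0.  87. -17.]
216 [  2. -11. 104.   0.  87. -34.]
231 [  0. -10. 103.   0.  87. -51.]
246 [ -2.  -8. 101.   0.  87. -68.]
261 [ -3.  -6.  99.   0.  87. -84.]
276 [ -3.  -3.  96.   0.  87. -99.]
291 [  -3.   -0.   93.    0.   87. -114.]
306 [  -3.    3.   91.    0.   87. -129.]
321 [  -2.    5.   88.    0.   87. -143.]
0.0005211091419105246
4.475 [0.46657522 0.0921419  0.23398088] [1.79905996e+02 2.22357119e-02 1.11401289e+02] [ 7.07112507e+00 -1.23909977e+01  1.04748953e+02  1.72451501e-03
  8.75454626e+01 -1.43302545e+01] [ 0.52038031 -0.45554511 -1.51166989]
```

View pics/scene1c.png

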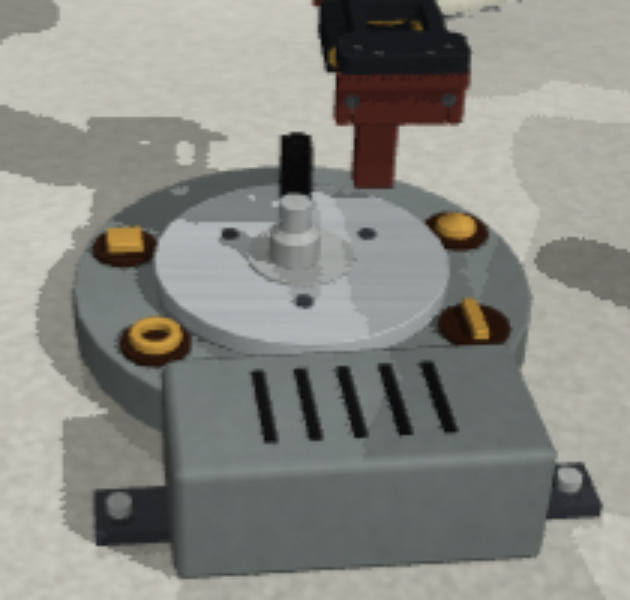

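The closed fingers are standing clear behind the tab, and the die and all samples are visible. With the jaws radial, joint 6 would run out of range near the end. I'll turn the tool 90°, which puts joint 6 at about 77 → −53, raise the tips by 3 mm and push.

```bash
cat >> h.py <<'E'
def pose2(phi,back,z=.236,rad=.068):
    p,o=pose(phi,back,z,rad); return p,[180,0,(phi-180+180)%360-180]
E
python3 - <<'E'
from h import *
for phi in (201,270,335): print(np.round(r.inverse_kinematics(*pose2(phi,.0225)),0))
r.grab(20)
r.reach(*pose2(201.4,.045)); f0=r.sense()['contact_force']
r.servo_line(*pose2(201.4,.024),speed=.03)
def lg(p):
    s=r.sense();a=np.radians(p);f=s['contact_force']-f0
    print(p,round(s['clock'],2),'tan',round(f@[-np.sin(a),np.cos(a),0],1),'F',np.round(f,1),'op',round(s['opening'],4))
lg(201.4)
for p in np.linspace(201.4,325,13)[1:]:
    r.servo_line(*pose2(p,.0225),speed=.04); lg(round(p,1))
w=r.snapshot('top');save(w,'top2')
cv2.imwrite('pics/top2c.png',cv2.resize(cv2.cvtColor(w['frame'],cv2.COLOR_RGB2BGR)[200:380,180:370],None,fx=3.5,fy=3.3,interpolation=cv2.INTER_CUBIC))
E
```

```text
[  5. -12. 104.  -0.  88.  74.]
[-3. -5. 98.  0. 87. -3.]
[ -1.   7.  86.   0.  87. -66.]
201.4 6.99 tan -1.1 F [-0.5  1.   1.6] op 0.0004
211.7 7.5 tan -0.6 F [-0.4  0.4 -0.1] op 0.0003
222.0 7.97 tan -0.5 F [-0.4  0.3 -0.3] op 0.0005
232.3 8.45 tan -0.9 F [-1.   0.1 -0.6] op 0.0005
242.6 8.93 tan -1.3 F [-1.1  0.7  0.3] op 0.0004
252.9 9.4 tan -0.6 F [-0.5  0.3  0.7] op 0.0003
263.2 9.88 tan 0.1 F [ 0.2  0.3 -0.9] op 0.0003
273.5 10.35 tan -0.2 F [-0.3  0.1 -0.3] op 0.0005
283.8 10.82 tan 0.2 F [0.1 0.4 0.7] op 0.0006
294.1 11.3 tan -0.7 F [-0.7 -0.1 -0.2] op 0.0002
304.4 11.78 tan 0.4 F [-0.   0.6  1. ] op 0.0004
314.7 12.25 tan 0.0 F [ 0.2 -0.2 -0.5] op 0.0003
325.0 12.72 tan 1.0 F [-0.5  1.6  1.2] op 0.0004
```

View pics/top2c.png

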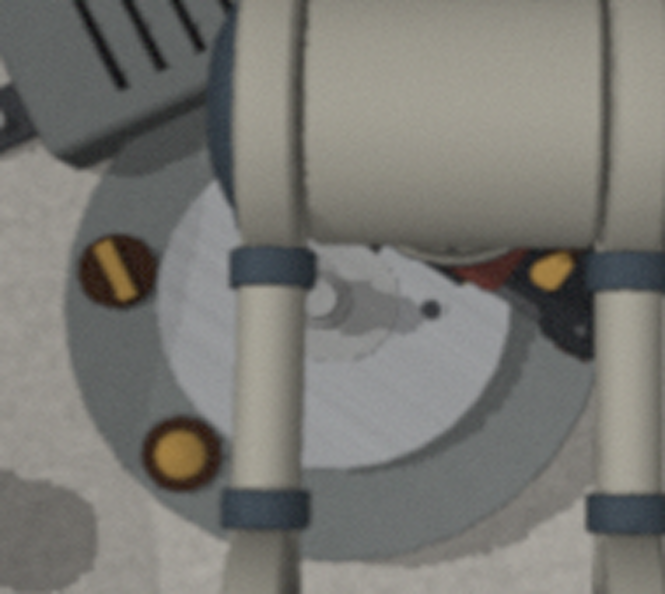

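The top view shows the tab gone from its starting place, and the arm hides the rest. The die is upright at (322,298). I'll check from the scene camera.

Run:
```python
from h import *
w=r.snapshot('scene');save(w,'scene3')
for p in (320,325,330.6):
    a=np.radians(p); print(p,[np.round((proj(w,[*(C+q*np.array([np.cos(a),np.sin(a)])),z])[0]-[270,150])*3) for q,z in((.068,.077),(.103,.04))])
cv2.imwrite('pics/scene3c.png',cv2.resize(cv2.cvtColor(w['frame'],cv2.COLOR_RGB2BGR)[150:350,270:480],None,fx=3,fy=3,interpolation=cv2.INTER_CUBIC))
```

```text
320 [array([191., 237.]), array([134., 313.])]
325 [array([197., 242.]), array([142., 322.])]
330.6 [array([205., 248.]), array([153., 331.])]
```

View pics/scene3c.png

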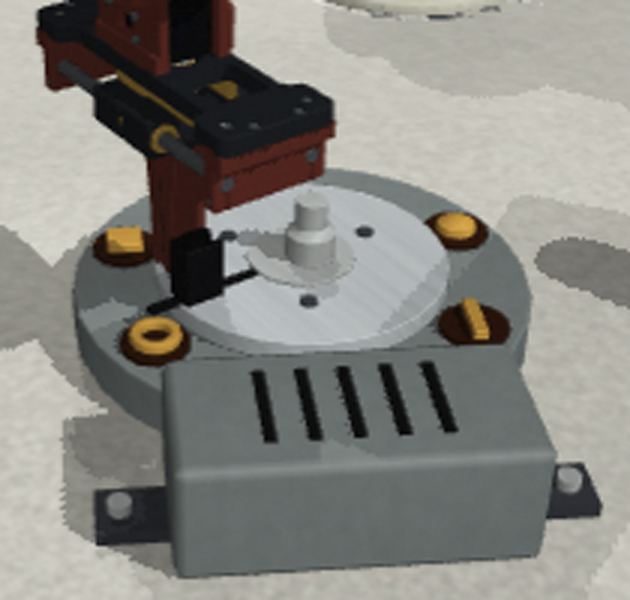

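The scene crop shows the tab at (200,268) touching the fingers. The pointer strip runs from (255,272) to (150,308), a little short of the ring at (155,338). The die is upright. I'll measure the angle from the strip and push the remainder.

```bash
cat >> h.py <<'E'
def ang(p,c=C): return np.degrees(np.arctan2(*(np.array(p)[:2]-c)[::-1]))%360
E
python3 - <<'E'
from h import *
w=r.snapshot('scene')
Cs=np.array([.5450,.0754])  # centre as this camera sees it
px=lambda u,v:(270+u/3,150+v/3)
for z in(.043,.045):
    A,B=ray(w,[px(255,272),px(150,308)],z)
    print(z,A,B,'dir',np.degrees(np.arctan2(*(B-A)[:2][::-1]))%360,'tip',ang(B,Cs),'rad',np.hypot(*(B[:2]-Cs)))
T=ray(w,[px(198,233)],.081)[0]; print('tab',ang(T,Cs))
rg=ray(w,[(321.5,261.4)],.037)[0]; print('ring',ang(rg,Cs))
s=r.sense();print(s['tcp_pos'],s['orientation'],pose2(325,.0225))
E
```

```text
0.043 [0.56917216 0.0574447  0.043     ] [0.6211727  0.01673143 0.043     ] dir 321.94121282479676 tip 322.3963700028939 rad 0.09614718797532859
0.045 [0.57201142 0.0583891  0.045     ] [0.62377411 0.01786205 0.045     ] dir 321.9412128247968 tip 323.85497210386103 rad 0.09754986676822472
tab 323.5789719850171
ring 330.4343829027227
[0.58869632 0.01749661 0.23608811] [1.79986012e+02 1.52793280e-02 1.44917657e+02] ([np.float64(0.588796869193753), np.float64(0.01756588133162652), 0.236], [180, 0, 145])
```

The tab is at about 323°, 2° behind the commanded angle, so 7° remain. I'll push 5.5° more, back off, lift clear and measure from the top.

Run:
```python
from h import *
import pickle
r.servo_line(*pose2(330.5,.0225),speed=.03)
r.servo_line(*pose2(330.5,.045),speed=.05)
r.servo_line(*pose2(330.5,.045,.33),speed=.12)
q=r.sense()['joints']; q[0]-=45; r.move_joints(list(q))
w=r.snapshot('top');save(w,'top4');v=r.snapshot('scene');save(v,'scene4');pickle.dump((w,v),open('s4.pkl','wb'))
print(r.sense()['clock'])
cv2.imwrite('pics/top4c.png',cv2.resize(cv2.cvtColor(w['frame'],cv2.COLOR_RGB2BGR)[210:310,255:355],None,fx=6,fy=6,interpolation=cv2.INTER_CUBIC))
```

```text
16.5167
```

View pics/top4c.png

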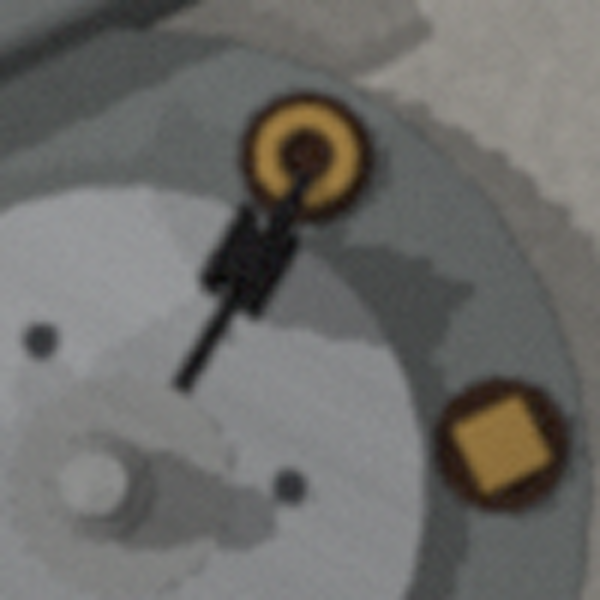

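The pointer now reaches into the ring eyelet. In the crop, the strip runs from (184,384) to (303,180) and the ring centre is at (306,153). I'll put numbers on it.

Run:
```python
from h import *
import pickle
w,v=pickle.load(open('s4.pkl','rb'))
Ct=np.array([.5468,.0744]); px=lambda u,v:(255+(u+.5)/6-.5,210+(v+.5)/6-.5)
A,B=ray(w,[px(184,384),px(303,180)],.044)
print(A,B,'dir',np.degrees(np.arctan2(*(B-A)[:2][::-1]))%360,'tip',ang(B,Ct),'inner',ang(A,Ct))
# dark blob of tab+strip
g=cv2.cvtColor(w['frame'],cv2.COLOR_RGB2GRAY)
m=np.zeros_like(g); m[242:277,280:309]=(g[242:277,280:309]<55)
n,l,st,c=cv2.connectedComponentsWithStats(m);i=1+st[1:,4].argmax()
T=ray(w,[c[i]],.065)[0]; print('blob',c[i],st[i,4],T,ang(T,Ct),np.hypot(*(T[:2]-Ct)))
print('ring',ang(ray(w,[(305.5,235.44)],.037)[0],Ct), 25.76+180+np.degrees(2.18))
cv2.imwrite('pics/scene4c.png',cv2.resize(cv2.cvtColor(v['frame'],cv2.COLOR_RGB2BGR)[150:350,270:480],None,fx=3,fy=3,interpolation=cv2.INTER_CUBIC))
```

```text
[0.5738698  0.05741833 0.044     ] [0.62888394 0.0246427  0.044     ] dir 329.21489067217925 tip 328.7767678627708 inner 327.8987613885916
blob [296.67843137 253.25882353] 255 [0.60445198 0.03817056 0.065     ] 327.85408081458695 0.06809055459086008
ring 330.6613159119332 330.66479933851946
```

View pics/scene4c.png

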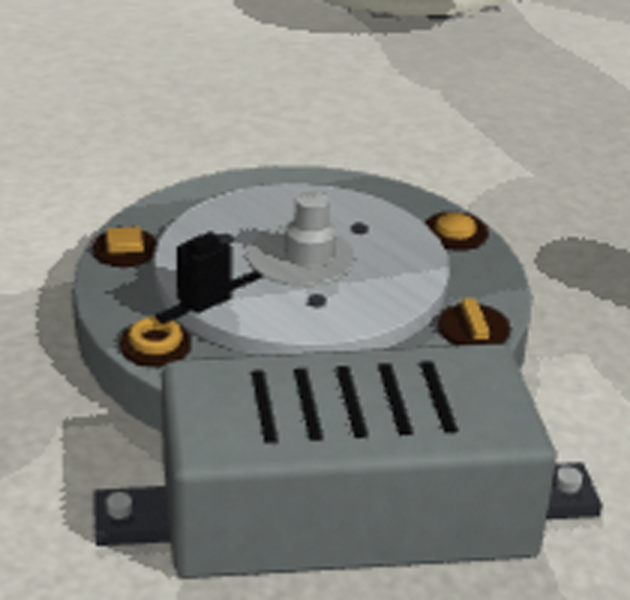

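The die is upright and the pointer is about 2.2° short: 328.5° against 330.65°. The lag behind the commanded angle is again 2.0°. One more gentle nudge, to a command of 332.6°.

Run:
```python
from h import *
import pickle
r.reach(*pose2(330.5,.045,.33))
r.servo_line(*pose2(330.5,.045),speed=.12)
r.servo_line(*pose2(330.5,.0235),speed=.04)
r.servo_line(*pose2(332.6,.0225),speed=.01)
r.servo_line(*pose2(332.6,.045),speed=.05)
r.servo_line(*pose2(332.6,.045,.33),speed=.12)
q=r.sense()['joints']; q[0]-=45; r.move_joints(list(q))
w=r.snapshot('top');save(w,'top5');v=r.snapshot('scene');save(v,'scene5');pickle.dump((w,v),open('s5.pkl','wb'))
print(r.sense()['clock'])
g=cv2.cvtColor(w['frame'],cv2.COLOR_RGB2GRAY);Ct=np.array([.5468,.0744])
m=np.zeros_like(g); m[242:277,280:312]=(g[242:277,280:312]<55)
n,l,st,c=cv2.connectedComponentsWithStats(m);i=1+st[1:,4].argmax()
T=ray(w,[c[i]],.065)[0]; print('blob',c[i],st[i,4],ang(T,Ct))
a=cv2.cvtColor(w['frame'],cv2.COLOR_RGB2BGR); b=cv2.cvtColor(v['frame'],cv2.COLOR_RGB2BGR)
A=cv2.resize(a[210:310,255:355],None,fx=6,fy=6,interpolation=cv2.INTER_CUBIC)
B=cv2.resize(b,(200,150)); D=cv2.resize(a,(200,150)); E=cv2.resize(b[180:290,280:450],(200,130))
side=np.zeros((600,200,3),np.uint8); side[:150]=B;side[150:300]=D;side[300:430]=E
cv2.imwrite('pics/top5c.png',np.hstack([A,side]))
```

```text
23.5583
blob [296.3125  252.40625] 256 328.8580392211676
```

View pics/top5c.png

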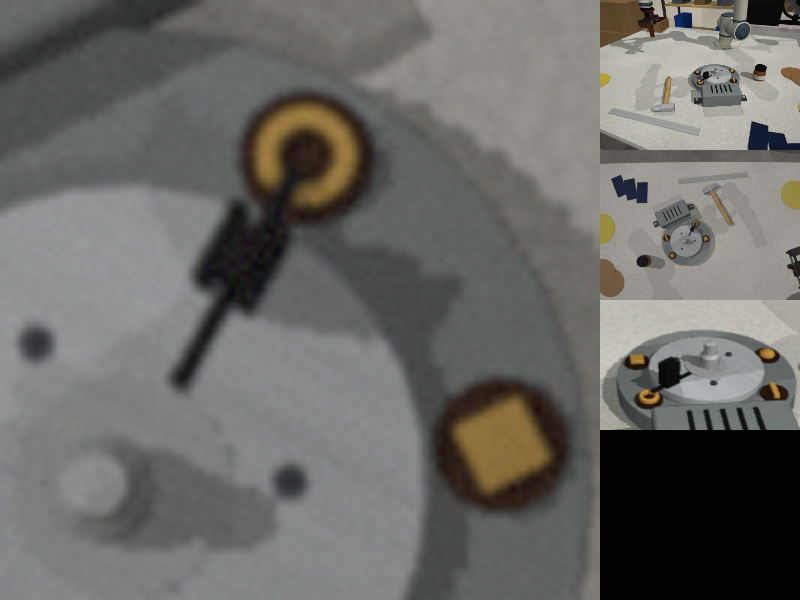

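The pointer lies over the ring eyelet, with the strip from (181,382) to (297,178) and the ring centre at (306,153). The die is upright and the jar and hammer are in place. The blob angle is contaminated by shadow, so I'll measure the strip at subpixel level and use the drum holes as a cross-check.

Run:
```python
from h import *
import pickle
s0=pickle.load(open('s0.pkl','rb'))['top'];s4=pickle.load(open('s4.pkl','rb'))[0];s5=pickle.load(open('s5.pkl','rb'))[0]
Ct=np.array([.5468,.0744])
def ringprof(s,rad,z,lo,hi):  # gray along an arc around the axis
    a=np.arange(lo,hi,.25); X=np.c_[Ct[0]+rad*np.cos(np.radians(a)),Ct[1]+rad*np.sin(np.radians(a)),np.full(len(a),z)]
    p=proj(s,X).astype(np.float32); g=cv2.cvtColor(s['frame'],cv2.COLOR_RGB2GRAY)
    return a,cv2.remap(g,p[:,:1],p[:,1:],cv2.INTER_CUBIC).ravel().astype(float)
def dip(s,rad,z,c,h):
    a,g=ringprof(s,rad,z,c-h,c+h); t=(g.min()+np.median(g))/2; w=np.clip(t-g,0,None)
    k=np.argmin(g); w[np.abs(a-a[k])>8]=0
    return round(float((w*a).sum()/w.sum()),2)
for n,s,c in(('0',s0,201.4),('4',s4,328.5),('5',s5,330.5)):
    print(n,'strip inner',[dip(s,q,.044,c,12) for q in(.038,.042,.046,.050)],'outer',[dip(s,q,.044,c,7) for q in(.084,.086,.088,.090,.092)])
def holes(s):
    g=cv2.cvtColor(s['frame'],cv2.COLOR_RGB2GRAY); X=proj(s,[*Ct,.043])[0]
    m=(g<85).astype(np.uint8); n,l,st,c=cv2.connectedComponentsWithStats(m)
    o=[]
    for i in range(1,n):
        P=ray(s,[c[i]],.043)[0]; d=np.hypot(*(P[:2]-Ct))
        if 6<st[i,4]<60 and .025<d<.06: o.append((round(ang(P,Ct),2),round(d,4),st[i,4]))
    return sorted(o)
for s in(s0,s4,s5): print(holes(s))
```

```text
0 strip inner [200.69, 200.38, 200.33, 200.51] outer [200.27, 200.46, 200.34, 200.39, 200.35]
4 strip inner [328.35, 328.52, 328.67, 328.39] outer [328.38, 328.13, 327.55, 328.13, 325.54]
5 strip inner [330.41, 330.54, 330.57, 330.61] outer [329.73, 330.01, 328.99, 328.16, 329.76]
[(np.float64(20.11), np.float64(0.0447), np.int32(20)), (np.float64(140.14), np.float64(0.045), np.int32(18)), (np.float64(260.52), np.float64(0.0445), np.int32(22))]
[(np.float64(28.65), np.float64(0.0452), np.int32(19)), (np.float64(149.4), np.float64(0.045), np.int32(21)), (np.float64(268.4), np.float64(0.0452), np.int32(22))]
[(np.float64(30.73), np.float64(0.0449), np.int32(17)), (np.float64(151.16), np.float64(0.0445), np.int32(24)), (np.float64(270.25), np.float64(0.0453), np.int32(21))]
```

Inner strip 330.53° and holes 330.7°, against a ring at 330.66°. That's on target and the arm is clear, so I'm handing in.

Run:
```python
from h import *
s=r.sense(); print(s['clock'],s['tcp_pos'],s['contact_force']); print(r.hand_in())
```

```text
23.5583 [ 0.41754044 -0.41049995  0.32893997] [-0.12677018  0.35004044  0.00951784]
the job is handed in; nothing more can be done
None
```

The pointer now points at the ring-eyelet pad, and the job is handed in at 23.6 s of the 45 s allowed. I pushed the tab counter-clockwise about 130° with closed fingertips, in slow steps. Then I backed off, measured, added a final 2° nudge and drew clear.

**Last checks:**
- **Pointer angle:** the inner part of the strip reads 330.5° and the drum's three holes read 330.7°. The ring pad is at 330.66°, so they agree within about 0.2°.
- **Other objects:** the die is upright on the hub, and the jar and hammer look undisturbed. I judged the jar and hammer by eye in small whole-scene views and did not measure them.
- **Forces:** readings at the end of each step of the main push were about 2 N or less. I did not log forces during the motion or in the two later nudges.

**Readings that disagreed:** the whole-tab blob gave 328.9° and the outer strip end 328–330°. I set both aside because the blob includes shadow and the outer end merges with the dark leather and the ring's hole.

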